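# Latch the front cover of a transit case

### The job

Fasten the front cover of the black transit case with the draw latch on its top. Hook the wire loop over the keeper on the cover and draw it back by hand under the lip until you feel it bear on the keeper with a light pull of about 10 N; only then push the lever over past centre until it lies flat and the cover is clamped on its gasket. Force nothing - no more than 20 N on the loop or the cover, 25 N on the lever - and leave the lamp, the tape and the screwdriver where they are.

Things in the scene. Friction and masses are not known exactly. Their poses are not given: they have to be found in the camera images.
- case: (all sizes in mm) black moulded transit case with aluminium edging, fixed, 300 wide, flat top 180 above the table. Origin on the table straight below the lever's pivot; z up, x from the front cover to the back of the case, y to the left seen from the front. It reaches from x = -40 to +225; stacking ribs 6 high stand on its top beyond 80 to either side of the latch.
- handle: the latch lever, a steel plate 34 wide. Origin: its pivot, 17 above the case top, axis along y. In its own frame it runs along +x from -4 to +59; the outer face, the one to push, is 8 from the pivot on the +z side. Flat on the case its axes are the case's; lifted upright, the outer face looks to the front (-x of the case). Friction holds it where it is left (0.4 N at the tip).
- lever_tip (a point): middle of the lever's rolled tip edge, 56 out from the pivot along the lever and 8.5 to the side of its outer face
- lever_angle (a joint): lever angle in rad: 0 flat, pointing to the back of the case (clamped, its stop); grows as it is lifted up and over to the front; 1.85 open stop, leaning 16 degrees to the front. With the loop hooked, pushing it down takes at most 2 to 14 N at 45 from the pivot, most at about 0.4 rad; from about 0.15 rad on it is pulled down to its stop.
- loop: rectangular loop (bail) of 5 thick steel wire, 49 wide outside, astride the lever. Origin: its pin on the lever, 18 from the lever's pivot along the lever, 1.7 to the inner side; it runs 77.8 from the pin along its own -x to its cross bar and swings about y. The pin is stiff: it stays where it is left. Moving the bar fore and aft by hand takes 2 to 3 N.
- loop_bar (a point): centre of the loop's cross bar (5 thick, 44 long along y), 77.8 from the loop's pin: the part that goes over the keeper. The loop can be gripped from above across its two side wires (49 over both) just behind the bar; fingertips up to 8 below the wire's centre clear the cover's top when the loop is hooked.
- cover: front cover of the case, black, 300 wide, 65 deep, 180 high, aluminium edging; hinged along its foot and standing on a thick foam gasket, with a gap of 9.5 to the case. Origin on the hinge line, 20 above the table; x to the back of the case, z up. It carries the keeper in the middle of its top.
- keeper_seat (a point): nominal place of the bar's centre when home in the keeper (x to the back, z up, moves with the cover): 65 in front of the lever's pivot, 4.5 below it while the cover is loose. The keeper's screws sit in slots: the real keeper lies up to 3.5 ahead of or behind this reading (not measured, to be felt).
- keeper_lip (a point): nominal front edge of the keeper's lip, at its underside, 5.5 ahead of and 2.5 above the seat; same slots. The keeper is a steel hook 22 wide: a wall 2.5 behind the seat point, a lip 3 thick from its top to this edge, a foot 5 below the seat point. The bar goes over the lip, down in front of it and back under it; with the lever at its open stop it just passes in front.
- cover_draw (a joint): cover angle in rad: 0 standing loose on the gasket; grows as its top is drawn in against the gasket (0.01 = 1.7 at the keeper; about 10 N per mm there); 0.009 to 0.050 when clamped
- lamp_mid (a point): bystander: white ceramic table lamp without shade, 220 high, foot 110 across; point on its axis 75 above its foot
- tape_mid (a point): bystander: roll of packing tape lying flat, 104 across, 48 high; its centre
- screwdriver_grip (a point): bystander: screwdriver lying on the table; middle of its handle

How it is judged (in metres and radians):
On the way, in this order (a step that is already met when the one before it is completed fails the run):
1. the loop's bar is hooked under the keeper's lip and drawn back by the loop (lever and cover not touched) until it pulls lightly on the cover (x of loop_bar in the frame of keeper_seat between -0.0055 and 0.0055 m and z of loop_bar in the frame of keeper_seat between -0.007 and 0.002 m and value of joint lever_angle above 0.4 rad and value of joint cover_draw above 0.0018 rad and contact force between the fingers and handle below 0.5 N and contact force between the fingers and cover below 0.5 N), for 0.2 s.
2. the lever lies flat past centre and the cover is clamped on the gasket (x of loop_bar in the frame of keeper_seat between -0.0055 and 0.0055 m and z of loop_bar in the frame of keeper_seat between -0.007 and 0.002 m and value of joint lever_angle below 0.06 rad and value of joint cover_draw above 0.006 rad), for 0.3 s.
At the end, for the whole second after the job is handed in: The loop's bar sits in the keeper under its lip (within 5.5 mm of the nominal seat fore and aft), the lever lies flat (within 0.06 rad of its stop), the cover stays drawn in on the gasket (more than 0.006 rad, 1 mm at the keeper), lamp, tape and screwdriver are within 20 mm of where they were (all of step 2 and distance of each of lamp_mid, tape_mid, screwdriver_grip from where it was at the start of the episode below 0.02 m); the robot touches nothing.
It fails at once if the lever is pushed with more than 25 N (contact force between any of the fingers, the arm and handle above 25 N).
It fails at once if while the fingers are on the loop (lever above 0.4 rad) it is forced against the keeper or the cover with more than 20 N (value of joint lever_angle above 0.4 rad and contact force between the fingers and loop above 0.5 N and contact force between loop and cover above 20 N).
It fails at once if the gripper or arm presses on the cover or keeper with more than 20 N (contact force between any of the fingers, the arm and cover above 20 N).
It fails at once if the lamp, the tape or the screwdriver is pushed more than 20 mm (distance of any of lamp_mid, tape_mid, screwdriver_grip from where it was at the start of the episode above 0.02 m).
It also fails if it takes over 72 s, if anything falls off the work surface, if the arm or the gripper's body presses on something with over 40 N, if the wrist force passes 120 N, or if a joint passes its speed limit or range.

### The arm

A 6-joint arm with a two-finger parallel gripper is mounted at the origin on the work surface. World frame = base frame: x ahead of the robot, y to its left, z up, the work surface at z = 0. Lengths are in m, angles in degrees, forces in N, time in s.
With the tool pointing down it reaches from about 0.35 to 0.95 m from the base axis. Payload 17.4 kg.
Tool frame: the origin (TCP) lies on the mounting face of the last link; the fingertips stand 186 mm ahead of it and the grasp point (between the pads) lies 167 mm ahead of it; z points along the fingers, y is the line along which they close (so a half turn about z gives the same grasp; the last joint's range is limited). The gripper opens to 93 mm and grips with 3 to 60 N. Pads are 15 mm wide; open, the fingers measure 128 mm over their backs; the gripper's body (75 mm by 188 mm) begins 65 mm behind the grasp point.
Start: joints at [-2.166, 6.646, 82.598, -0, 90.757, -2.166], TCP at [0.675, -0, 0.405] pointing down, gripper open.
Joint ranges: [-162.19, 162.19], [-47.58, 125.68], [4.15, 143.07], [-65.23, 245.23], [0.69, 171.88], [-170.13, 170.13]. Speed limits (degrees/s): [108.29, 108.29, 127.2, 180, 180, 180].

### API

Orientations are given as a 3x3 rotation matrix whose columns are the frame's x, y, z axes.
In Python, from cell import telemetry, imaging, ticket gives the robot as it stands.
- The arm moves only by the tool jog_arm, never from a script. Its arguments are lists of equal length, an entry for each row: "slide": the shift along the tool's x, y, z scaled (see below), a list of three; "delta_rot": the turn, a rotation vector about the tool's x, y, z scaled (see below), a list of three; "fingers": the opening, from -1 (shut) to 1 (fully open). A call has 1 to 8 rows; each row is the pose to reach, as a shift and turn from the pose commanded when the call began, along the tool's axes at that moment; what a row does not reach only later rows make up. The controller multiplies each number of a shift by 25 cm and each number of a turn by 45 degrees. A row lasts 1/8 s, in which the tool goes at most 62.5 mm and 10.7 degrees, less where a joint would pass 70% of its speed; a pose out of reach is approached as far as the arm can. A call with a number of a shift or a turn outside -1 to 1 is refused whole. A call with a gripper value outside its range is refused whole. The fingers move at their own pace and stop on an object; "force" is the grip in N (left out, the last holds). Time passes only in rows, so rows that repeat a pose let the fingers close. It gives the time, the measured TCP pose, the force, the opening and the grip force at its end, in the units of the state.
- telemetry.get_obs(): the state, without advancing time (a new reading comes with each control period).
- imaging.capture(name): name is "scene" or "side" or "wrist"; returns the picture (400x640x3 uint8, red, green, blue); there is no depth.
- imaging.calibration(name): a dict with "mtx" (3x3 intrinsics, pixels), "R" (3x3) and "t" (3): a world point X has camera coordinates R X + t. Camera axes: x right, y down, z forward; pixel columns grow to the right and rows downward; lengths in m; the calibration is good to about 2 mm. A picture is of the moment at which its call begins: read the wrist's pose just before it. calibration takes no time and is no camera call; for the wrist camera it gives the pose at the moment of the call.
- ticket.close_job(): hands the job in; it is judged then, once.
The state is a dict: "t": time; "joints": joint angles; "dq": joint speeds; "joint_efforts": joint torques, N m; "ee_pos": TCP position; "eef_rot": TCP orientation; "wrist_force": force on the tool from outside, world axes, zero at the start; "torque": the same for the moment, N m; "opening": finger opening in m; "gripper_force": force on a finger pad.
Only numpy, scipy, OpenCV 4.12 (cv2) and the standard library are available. Lean on these libraries where they do the work, as an engineer would, in place of code of your own. Each camera call takes 0.05 s, during which the arm holds its last target. There are 200 camera calls.

## Working session

There is one attempt and no reset: what is moved stays moved. The work goes in short steps, Python scripts to look and compute and a tool call to move; the robot and the scene stay as the last step left them, time stands still between calls to the robot, and variables do not carry over. Pictures are saved under pics/ and viewed, at most 12 in all, crops included, and the job is handed in when it is done.

Besides the shell and the picture viewer there is one more tool, called after "Emit:" as name(argument=value, ...) on one line, values as JSON. jog_arm: Moves the arm, as the interface text tells. Shifts and turns lie within -1 to 1; 1 stands for 25 cm of shift or 45 degrees of turn. Its arguments: {"type":"object","properties":{"slide":{"type":"array","items":{"type":"array","items":{"type":"number"}}},"delta_rot":{"type":"array","items":{"type":"array","items":{"type":"number"}}},"fingers":{"type":"array","items":{"type":"number"}},"force":{"type":"number"}},"required":["slide","delta_rot","fingers"]}

```bash
mkdir -p pics; cat > h.py <<'E'
import numpy as np, cv2
from cell import telemetry, imaging, ticket
def save(name, fn):
    c=imaging.calibration(name); im=imaging.capture(name)
    cv2.imwrite('pics/'+fn, cv2.cvtColor(im,cv2.COLOR_RGB2BGR)); np.savez('pics/'+fn+'.npz',**{k:np.array(v) for k,v in c.items() if k in('mtx','R','t')}); return im
E
python3 - <<'E'
from h import *
for n in('scene','side','wrist'): save(n,n+'0.png')
for n in('scene','side','wrist'):
    c=np.load(f'pics/{n}0.png.npz'); print(n,(-c['R'].T@c['t']).round(3),c['R'].round(3).tolist(),c['mtx'].tolist())
print(telemetry.get_obs())
a=cv2.imread('pics/scene0.png');b=cv2.imread('pics/side0.png')
E
```

```text
scene [0.962 0.108 1.159] [[-0.162, 0.987, -0.001], [0.929, 0.153, -0.336], [-0.332, -0.055, -0.942]] [[377.9429731393037, 0.0, 319.50369048178635], [0.0, 377.9429731393037, 196.65727410863443], [0.0, 0.0, 1.0]]
side [ 0.555 -0.225  0.95 ] [[0.989, -0.147, 0.003], [-0.137, -0.934, -0.33], [0.052, 0.326, -0.944]] [[375.4430828829522, 0.0, 323.51109267968377], [0.0, 375.4430828829522, 200.2731427086947], [0.0, 0.0, 1.0]]
wrist [0.675 0.066 0.384] [[1.0, 0.001, -0.003], [0.001, -0.971, 0.241], [-0.003, -0.241, -0.971]] [[324.90733205038026, 0.0, 321.4118681426004], [0.0, 324.90733205038026, 199.2313825583793], [0.0, 0.0, 1.0]]
{'t': 0.15, 'joints': array([-2.16253711e+00,  6.66698010e+00,  8.26274884e+01, -9.39388772e-04,
        9.07563174e+01, -2.16515449e+00]), 'dq': array([-0.09147051, -0.03151531, -0.11595667, -0.15025053, -0.09436341,
       -0.13103145]), 'joint_efforts': array([ 1.36530605e-03, -7.21765566e+01, -6.22949553e+01,  7.80155347e-02,
        2.25470052e-02,  2.06686866e-05]), 'ee_pos': array([6.75004419e-01, 2.72050466e-05, 4.04178685e-01]), 'eef_rot': array([[-4.54651379e-05,  9.99999606e-01, -8.86368048e-04],
       [ 9.99999999e-01,  4.54802814e-05,  1.70647497e-05],
       [ 1.71050553e-05, -8.86367271e-04, -9.99999607e-01]]), 'wrist_force': array([-0.31044198,  0.01150024,  0.28739227]), 'torque': array([-0.00171445,  0.00034866,  0.00530117]), 'gripper_force': 0.0, 'opening': 0.09267231171082668}
```

View pics/scene0.png

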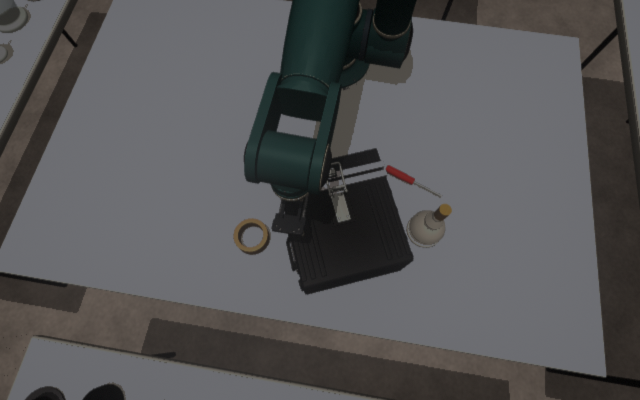

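View pics/side0.png

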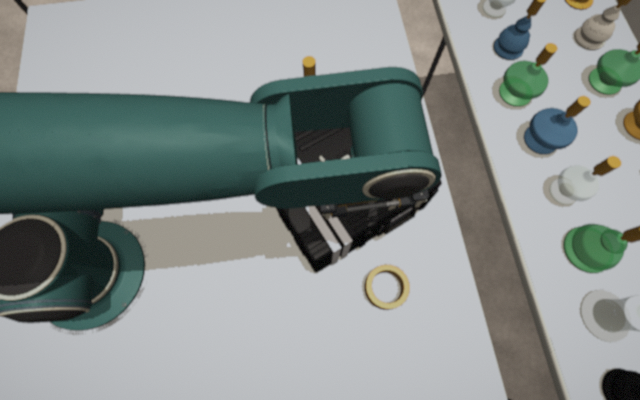

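View pics/wrist0.png

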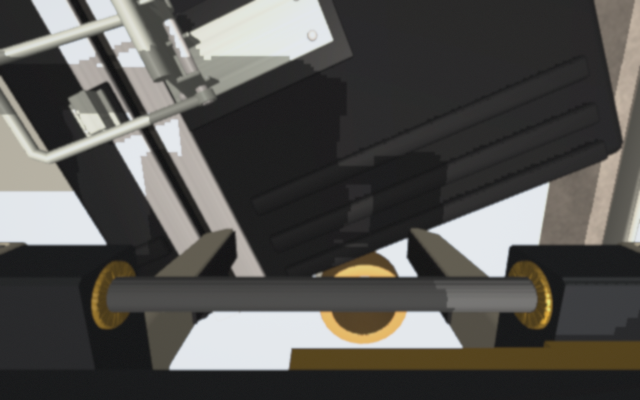

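The wrist view shows the loop and keeper at upper left (keeper about (95,110), lever and pin about (190,70)), with the case yawed about 23°. I'll raise the tool, move above the latch and turn so the camera sits on the front side.

Emit:
jog_arm(slide=[[0, 0, -0.25], [0, 0, -0.4], [0.2, -0.25, -0.4], [0.36, -0.42, -0.4], [0.36, -0.42, -0.4], [0.36, -0.42, -0.4], [0.36, -0.42, -0.4], [0.36, -0.42, -0.4]], delta_rot=[[0, 0, 0], [0, 0, 0], [0, 0, -0.24], [0, 0, -0.48], [0, 0, -0.72], [0, 0, -0.95], [0, 0, -0.95], [0, 0, -0.95]], fingers=[1, 1, 1, 1, 1, 1, 1, 1])

```text
t: 1.15
ee_pos: [0.5702, 0.0898, 0.5045]
eef_rot: [[-0.675, 0.737, -0.0], [0.737, 0.675, -0.0], [0.0, -0.0, -1.0]]
wrist_force: [-0.5, -0.4, -0.2]
opening: 0.0928
gripper_force: 0.0
```

Emit:
jog_arm(slide=[[0, 0, 0], [0, 0, 0], [0, 0, 0], [0, 0, 0], [0, 0, 0], [0, 0, 0]], delta_rot=[[0, 0, -0.24], [0, 0, -0.48], [0, 0, -0.72], [0, 0, -0.8], [0, 0, -0.8], [0, 0, -0.8]], fingers=[1, 1, 1, 1, 1, 1])

```text
t: 1.9
ee_pos: [0.5701, 0.0899, 0.5046]
eef_rot: [[-0.98, 0.198, -0.0], [0.198, 0.98, -0.0], [0.0, -0.0, -1.0]]
wrist_force: [0.0, 0.7, 0.3]
opening: 0.0927
gripper_force: 0.0
```

Emit:
jog_arm(slide=[[0, 0, 0], [0, 0, 0], [0, 0, 0], [0, 0, 0], [0, 0, 0], [0, 0, 0]], delta_rot=[[0, 0, -0.24], [0, 0, -0.48], [0, 0, -0.72], [0, 0, -0.76], [0, 0, -0.76], [0, 0, -0.76]], fingers=[1, 1, 1, 1, 1, 1])

```text
t: 2.65
ee_pos: [0.57, 0.09, 0.5047]
eef_rot: [[-0.922, -0.387, -0.0], [-0.387, 0.922, -0.0], [0.0, -0.0, -1.0]]
wrist_force: [0.4, -0.5, -0.1]
opening: 0.093
gripper_force: 0.0
```

```bash
python3 - <<'E'
from h import *
o=telemetry.get_obs(); print(o['t'],o['ee_pos'],o['eef_rot'].round(4),o['joints'].round(1))
save('wrist','wrist1.png')
E
```

```text
2.65 [0.57000683 0.08996705 0.50472723] [[-0.922  -0.3871 -0.    ]
 [-0.3871  0.922  -0.    ]
 [ 0.     -0.     -1.    ]] [   6.4   -6.1   86.2   -0.    99.9 -106.3]
```

View pics/wrist1.png

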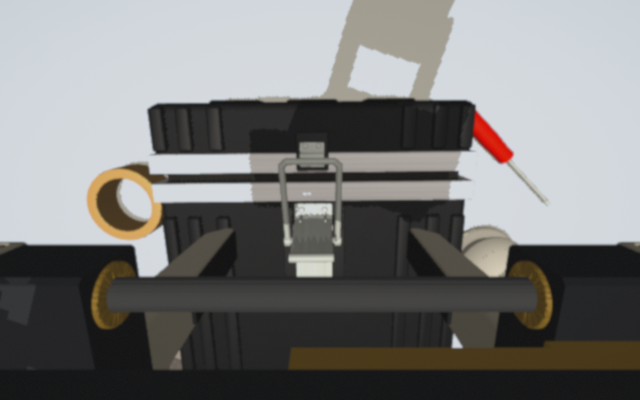

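The latch is centred and the edging is almost horizontal, so the yaw is about right. The loop bar is at (310,161), the keeper at (312,148) and the loop pins at (287,240) and (338,240), with tape at left and screwdriver at right. Next I'll enlarge the latch area.

```bash
python3 - <<'E'
from h import *
a=cv2.imread('pics/wrist1.png')[125:295,250:375]
a=cv2.resize(a,None,fx=4.4,fy=3.5,interpolation=cv2.INTER_CUBIC)
a=cv2.convertScaleAbs(a,alpha=1.3,beta=15)
cv2.imwrite('pics/c1.png',a); print(a.shape)
c=np.load('pics/wrist1.png.npz'); print((-c['R'].T@c['t']))
g=cv2.imread('pics/wrist1.png',0).astype(float)
for u in (170,200,240,270,360,380,400,440,465): 
    col=g[140:215,u]; print(u,[140+i for i in range(len(col)-1) if abs(col[i+1]-col[i])>35])
E
```

```text
(595, 550, 3)
[0.50922987 0.06366081 0.48490404]
170 [153, 154, 173, 174, 182, 183, 201, 202, 203]
200 [152, 153, 154, 172, 173, 174, 181, 182, 183, 201, 202]
240 [152, 153, 172, 173, 181, 182, 183, 201, 202]
270 [152, 172, 173, 181, 182, 200, 201]
360 [151, 152, 171, 172, 180, 181, 200]
380 [151, 152, 171, 172, 180, 181, 199, 200]
400 [151, 171, 180, 181, 199, 200]
440 [150, 151, 170, 171, 179, 180, 199]
465 [149, 150, 151, 177, 179, 180]
```

View pics/c1.png

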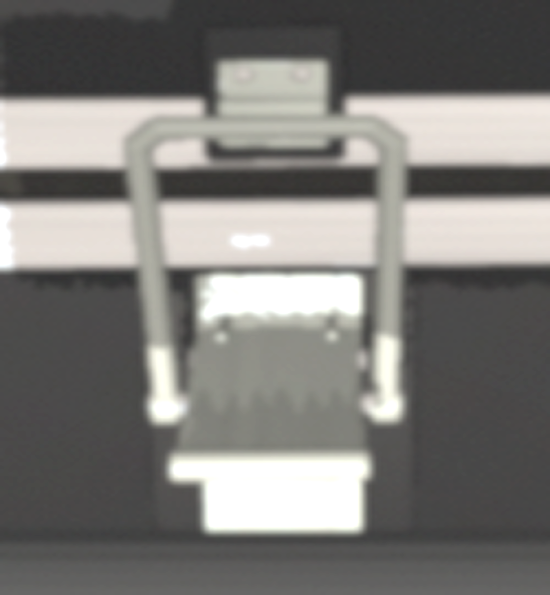

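The bar crosses just behind the keeper's front at crop (272,127), the pins are at crop (165,390) and (385,390), and the lever tip edge is at crop (270,465). The lever is open and the bar appears raised above the keeper. I'll take a second view from further back for heights, correcting the yaw slightly as well.

Emit:
jog_arm(slide=[[-0.16, 0, 0], [-0.32, 0, 0.08], [-0.44, 0, 0.16], [-0.44, 0, 0.16], [-0.44, 0, 0.16]], delta_rot=[[0, 0, -0.015], [0, 0, -0.015], [0, 0, -0.015], [0, 0, -0.015], [0, 0, -0.015]], fingers=[1, 1, 1, 1, 1])

```text
t: 3.32
ee_pos: [0.671, 0.1327, 0.4653]
eef_rot: [[-0.917, -0.4, 0.0], [-0.4, 0.917, -0.0], [-0.0, -0.0, -1.0]]
wrist_force: [-0.1, 0.7, -0.1]
opening: 0.0932
gripper_force: 0.0
```

```bash
python3 - <<'E'
from h import *
im=save('wrist','wrist2.png')
a=cv2.imread('pics/wrist2.png')[0:190,240:390]
a=cv2.resize(a,None,fx=4,fy=3.1,interpolation=cv2.INTER_CUBIC)
a=cv2.convertScaleAbs(a,alpha=1.2,beta=15)
cv2.imwrite('pics/c2.png',a); print(a.shape)
E
```

```text
(589, 600, 3)
```

View pics/c2.png

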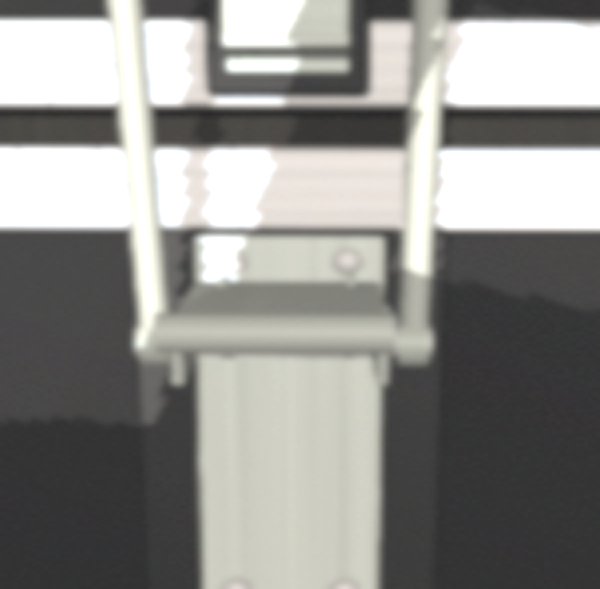

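The bar is out of the top of this view, so it stands well raised. The gap edges are at crop rows 108 and 145, the pins and lever tip near row 340, and the legs run to (125,0) and (430,0). I'll fit pose, lever angle and loop angle from both views.

```bash
cat > fit.py <<'E'
from h import *
from scipy.optimize import least_squares
C=[np.load(f'pics/wrist{i}.png.npz') for i in(1,2)]
def proj(i,P):
    p=C[i]['R']@P+C[i]['t']; p=C[i]['mtx']@p; return p[:2]/p[2]
def model(p):
    X,Y,a,q,f=p; c,s=np.cos(a),np.sin(a); Rz=np.array([[c,-s,0],[s,c,0],[0,0,1]])
    W=lambda x,y,z:Rz@np.array([x,y,z])+[X,Y,0]
    lev=lambda u,v,y=0:(u*np.cos(q)-v*np.sin(q),y,.197+u*np.sin(q)+v*np.cos(q))
    pin=np.array(lev(.018,-.0017)); d=np.array([-np.cos(f),0,np.sin(f)])
    leg=lambda t,y:W(*(pin+d*t+[0,y,0]))
    return W,lev,leg
v1=lambda u,v:(250+u/4.4,125+v/3.5)
v2=lambda u,v:(240+u/4,v/3.1)
def res(p):
    W,lev,leg=model(p); r=[]
    add=lambda i,P,uv,w=1:r.extend(w*(proj(i,P)-uv))
    row=lambda i,P,uv,w=1:r.append(w*(proj(i,P)-uv)[1])
    col=lambda i,P,u,w=1:r.append(w*(proj(i,P)[0]-u))
    for u,rc,rg in((200,173,182),(270,172.5,181.7),(380,171.3,180.6),(440,170.5,179.8)):
        # point on the line under this column
        for rr,x in((rc,-.0495),(rg,-.04)):
            y=(u-313)/325*.305; row(0,W(x,y,.18),(u,rr))
    row(1,W(-.0495,0,.18),(0,108/3.1+.3)); row(1,W(-.04,0,.18),(0,145/3.1+.3))
    col(0,W(-.065,0,.19),v1(272,0)[0]); 
    add(0,leg(.0778,0),v1(272,127)); 
    col(0,leg(.0778,-.0245),v1(127,0)[0]);col(0,leg(.0778,.0245),v1(405,0)[0])
    row(0,leg(0,0),v1(0,400)); 
    add(0,W(*lev(.056,.0085)),v1(270,466))
    row(1,W(*lev(.056,.0085)),v2(0,335),.7)
    row(1,leg(0,0),v2(0,342),.7)
    for s,u0,u1 in((-1,125,141),(1,430,421)):
        # leg centreline columns at rows 0 and 200 (crop)
        for v,u in((0,u0),(200,u1)):
            t=np.linspace(0,.078,60); P=np.array([proj(1,leg(k,s*.022)) for k in t])
            r.append(np.interp(-v/3.1,-P[:,1],P[:,0])-v2(u,0)[0])
    return np.array(r)
if __name__=='__main__':
    for f0 in(.2,.6):
        s=least_squares(res,[.58,.095,np.radians(23.4),1.85,f0],loss='soft_l1',x_scale=[.01,.01,.01,.1,.1]); p=s.x
        W,lev,leg=model(p)
        print(p.round(4),np.degrees(p[2]),s.cost); print(s.fun.round(1))
        print('bar',leg(.0778,0),'pin',leg(0,0),'proj2',proj(1,leg(.0778,0)))
    np.save('p.npy',p)
E
python3 fit.py
```

```text
[0.6024 0.0946 0.4078 1.3146 0.3451] 23.362475728894292 3.5653554236921594
[-0.4  0.5 -0.5  0.1 -0.4  0.2 -0.1  0.4 -0.9  0.9  0.1 -1.8 -0.2 -1.3
  0.5  0.6 -0.2 -0.   0.  -0.   0.3  0.7  0.3 -0.2]
bar [0.54089617 0.06799455 0.24029805] pin [0.60810773 0.09702734 0.21398184] proj2 [309.31663055 -27.74583724]
[0.6024 0.0946 0.4078 1.3146 0.3451] 23.362475740725127 3.565355423692215
[-0.4  0.5 -0.5  0.1 -0.4  0.2 -0.1  0.4 -0.9  0.9  0.1 -1.8 -0.2 -1.3
  0.5  0.6 -0.2 -0.   0.  -0.   0.3  0.7  0.3 -0.2]
bar [0.54089617 0.06799455 0.24029805] pin [0.60810773 0.09702734 0.21398184] proj2 [309.31663053 -27.74583723]
```

```bash
cat >> h.py <<'E'
def case(o=None):
    "TCP in case frame (mm), and force in case axes"
    p=np.load('p.npy'); o=o or telemetry.get_obs(); c,s=np.cos(p[2]),np.sin(p[2]); Rz=np.array([[c,-s,0],[s,c,0],[0,0,1]])
    return Rz.T@(o['ee_pos']-[p[0],p[1],0])*1e3, Rz.T@o['wrist_force'], o
def slide_to(x,y,z):
    p=np.load('p.npy'); t,f,o=case(); c,s=np.cos(p[2]),np.sin(p[2]); Rz=np.array([[c,-s,0],[s,c,0],[0,0,1]])
    return (o['eef_rot'].T@Rz@(np.array([x,y,z])-t)/250).round(4)
E
python3 - <<'E'
from h import *
from fit import model
p=np.load('p.npy');W,lev,leg=model(p); c,s=np.cos(p[2]),np.sin(p[2])
g=leg(.062,0); l=np.array([c*(g[0]-p[0])+s*(g[1]-p[1]),0,g[2]])*1e3
print(l, case()[0], slide_to(l[0],0,l[2]-6+186), slide_to(l[0],0,l[2]-6+186+40))
E
```

```text
[-52.13996448   0.         234.95362767] [ 77.82572146   7.85942543 465.91341705] [ 0.5202 -0.0294  0.2033] [ 0.52   -0.0294  0.0433]
```

Emit:
jog_arm(slide=[[0.2, -0.03, 0.02], [0.4, -0.03, 0.03], [0.52, -0.03, 0.04], [0.52, -0.03, 0.04], [0.52, -0.03, 0.12], [0.52, -0.03, 0.2], [0.52, -0.03, 0.2], [0.52, -0.03, 0.2]], delta_rot=[[0, 0, 0], [0, 0, 0], [0, 0, 0], [0, 0, 0], [0, 0, 0], [0, 0, 0], [0, 0, 0], [0, 0, 0]], fingers=[1, 1, 1, 1, 1, 1, 1, 1], force=12)

```text
t: 4.38
ee_pos: [0.5555, 0.0741, 0.4146]
eef_rot: [[-0.916, -0.401, -0.001], [-0.401, 0.916, -0.0], [0.001, 0.0, -1.0]]
wrist_force: [0.7, -0.5, 0.6]
opening: 0.0928
gripper_force: 0.0
```

```bash
python3 - <<'E'
from h import *
print(case()[0],case()[1]); save('wrist','wrist3.png')
E
```

```text
[-5.11639032e+01 -2.36137507e-01  4.14570209e+02] [ 0.41038297 -0.74886113  0.59545021]
```

View pics/wrist3.png

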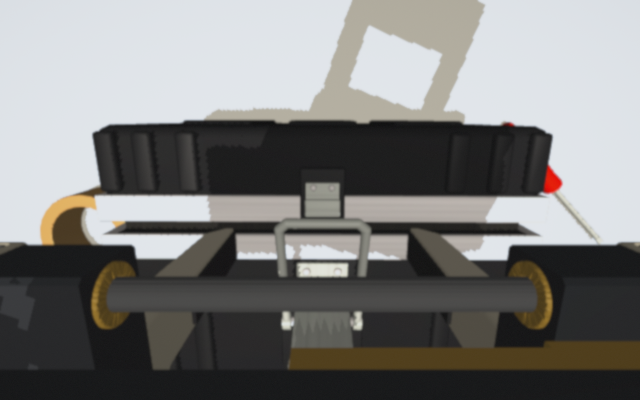

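The loop is centred between the fingertips at column 322, with the bar at row 225. I'll close gently.

Emit:
jog_arm(slide=[[0, 0, 0], [0, 0, 0], [0, 0, 0], [0, 0, 0], [0, 0, 0], [0, 0, 0], [0, 0, 0], [0, 0, 0]], delta_rot=[[0, 0, 0], [0, 0, 0], [0, 0, 0], [0, 0, 0], [0, 0, 0], [0, 0, 0], [0, 0, 0], [0, 0, 0]], fingers=[0.2, 0.0, 0.0, 0.0, 0.0, 0.0, 0.0, 0.0], force=15)

```text
t: 5.42
ee_pos: [0.5551, 0.074, 0.4148]
eef_rot: [[-0.916, -0.401, -0.0], [-0.401, 0.916, 0.0], [0.0, 0.0, -1.0]]
wrist_force: [-1.4, 1.5, 1.1]
opening: 0.0482
gripper_force: 15.0
```

```bash
python3 - <<'E'
from h import *
from fit import *
p=np.load('p.npy');W,lev,leg=model(p)
c=np.load('pics/wrist3.png.npz')
def pr(P):
    q=c['mtx']@(c['R']@P+c['t']); return (q[:2]/q[2]).round(1)
print(pr(leg(.0778,0)),pr(leg(.0778,-.0245)),pr(leg(.0778,.0245)),case()[:2])
E
```

```text
[323.  223.2] [273.9 223. ] [372.1 223.4] (array([-5.15515475e+01, -1.51581308e-01,  4.14758107e+02]), array([-0.73500794,  1.913338  ,  1.05008463]))
```

Emit:
jog_arm(slide=[[0.016, 0, 0], [0.032, 0, 0], [0.036, 0, 0.01], [0.04, 0, 0.02], [0.04, 0, 0.03], [0.042, 0, 0.04], [0.042, 0, 0.04]], delta_rot=[[0, 0, 0], [0, 0, 0], [0, 0, 0], [0, 0, 0], [0, 0, 0], [0, 0, 0], [0, 0, 0]], fingers=[0, 0, 0, 0, 0, 0, 0])

```text
t: 6.3
ee_pos: [0.5456, 0.0697, 0.4044]
eef_rot: [[-0.916, -0.401, -0.0], [-0.401, 0.916, 0.0], [0.0, 0.0, -1.0]]
wrist_force: [-1.6, 3.7, 0.7]
opening: 0.0483
gripper_force: 15.0
```

```bash
python3 - <<'E'
from h import *
print(case()[:2])
E
```

```text
(array([-6.19944275e+01, -2.74303568e-01,  4.04447386e+02]), array([-0.05374974,  4.02312753,  0.66102666]))
```

Emit:
jog_arm(slide=[[0.004, 0.002, 0.01], [0.006, 0.003, 0.02], [0.008, 0.003, 0.03], [0.01, 0.003, 0.04], [0.01, 0.003, 0.04]], delta_rot=[[0, 0, 0], [0, 0, 0], [0, 0, 0], [0, 0, 0], [0, 0, 0]], fingers=[0, 0, 0, 0, 0])

```text
t: 6.92
ee_pos: [0.5431, 0.0693, 0.3946]
eef_rot: [[-0.916, -0.401, 0.0], [-0.401, 0.916, -0.0], [-0.0, -0.0, -1.0]]
wrist_force: [3.5, 0.6, -0.0]
opening: 0.0481
gripper_force: 15.0
```

```bash
python3 - <<'E'
from h import *
print(case()[:2])
E
```

```text
(array([-6.44929833e+01,  3.42712558e-01,  3.94610336e+02]), array([ 3.49367618, -0.82962282, -0.03228929]))
```

Emit:
jog_arm(slide=[[0.004, 0, 0], [0.008, 0, 0], [0.008, 0, 0]], delta_rot=[[0, 0, 0], [0, 0, 0], [0, 0, 0]], fingers=[0, 0, 0])

```text
t: 7.3
ee_pos: [0.5419, 0.0689, 0.3955]
eef_rot: [[-0.916, -0.401, 0.005], [-0.401, 0.916, 0.001], [-0.005, -0.001, -1.0]]
wrist_force: [17.7, 4.9, -0.2]
opening: 0.0479
gripper_force: 15.0
```

```bash
python3 - <<'E'
from h import *
print(case()[:2])
E
```

```text
(array([-65.72785538,   0.43664781, 395.50105403]), array([18.22506596, -2.5579966 , -0.24968901]))
```

Emit:
jog_arm(slide=[[-0.006, 0, 0], [-0.007, 0, 0.01], [-0.008, 0, 0.02], [-0.009, 0, 0.03], [-0.0095, 0, 0.04], [-0.012, 0, 0.05], [-0.013, 0, 0.056], [-0.013, 0, 0.056]], delta_rot=[[0, 0, 0], [0, 0, 0], [0, 0, 0], [0, 0, 0], [0, 0, 0], [0, 0, 0], [0, 0, 0], [0, 0, 0]], fingers=[0, 0, 0, 0, 0, 0, 0, 0])

```text
t: 8.3
ee_pos: [0.5441, 0.0699, 0.3805]
eef_rot: [[-0.916, -0.401, -0.0], [-0.401, 0.916, -0.0], [0.0, 0.0, -1.0]]
wrist_force: [0.3, -4.6, 1.1]
opening: 0.0483
gripper_force: 15.0
```

```bash
python3 - <<'E'
from h import *
print(case()[:2]); save('wrist','wrist4.png')
a=cv2.imread('pics/wrist4.png')[150:280,230:410]
cv2.imwrite('pics/c4.png',cv2.convertScaleAbs(cv2.resize(a,None,fx=4,fy=4,interpolation=cv2.INTER_CUBIC),alpha=1.3,beta=15))
E
```

```text
(array([-63.29640326,   0.44201908, 380.54378827]), array([-1.54942322, -4.3800876 ,  1.13995651]))
```

View pics/c4.png

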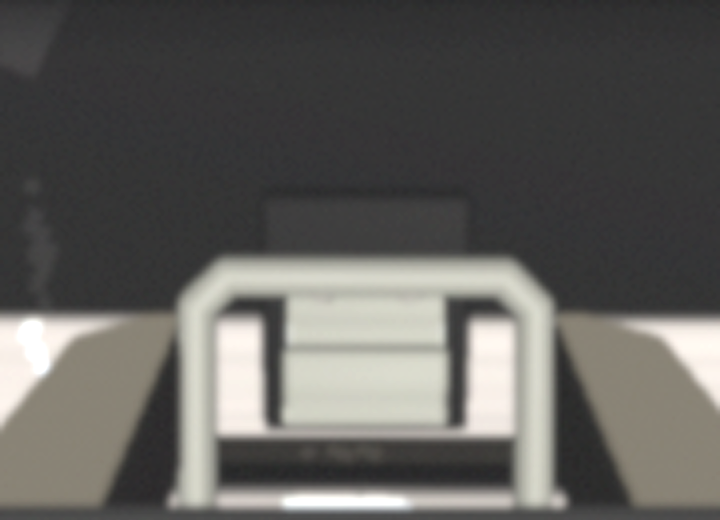

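The bar is now in front of the keeper's lip, at crop row 275 ahead of the keeper body from 295 on, and nothing is touching. I'll continue down carefully to feel for the foot.

Emit:
jog_arm(slide=[[-0.001, -0.002, 0.006], [-0.003, -0.002, 0.012], [-0.004, -0.002, 0.017], [-0.004, -0.002, 0.017]], delta_rot=[[0, 0, 0], [0, 0, 0], [0, 0, 0], [0, 0, 0]], fingers=[0, 0, 0, 0])

```text
t: 8.85
ee_pos: [0.5453, 0.0699, 0.3764]
eef_rot: [[-0.916, -0.401, -0.0], [-0.401, 0.916, 0.0], [-0.0, 0.0, -1.0]]
wrist_force: [-0.7, 0.0, 0.5]
opening: 0.048
gripper_force: 15.0
```

Emit:
jog_arm(slide=[[-0.0005, 0, 0.002], [-0.001, 0, 0.004], [-0.001, 0, 0.004]], delta_rot=[[0, 0, 0], [0, 0, 0], [0, 0, 0]], fingers=[0, 0, 0])

```text
t: 9.22
ee_pos: [0.5455, 0.07, 0.3755]
eef_rot: [[-0.916, -0.401, 0.0], [-0.401, 0.916, 0.0], [-0.0, 0.0, -1.0]]
wrist_force: [-0.6, 0.4, 1.5]
opening: 0.048
gripper_force: 15.0
```

```bash
python3 - <<'E'
from h import *
print(case()[:2])
E
```

```text
(array([-6.20110360e+01,  6.73103734e-03,  3.75481360e+02]), array([-0.44464019,  0.58531546,  1.50101776]))
```

Still free. One more small step down.

Emit:
jog_arm(slide=[[-0.0005, 0, 0.003], [-0.001, 0, 0.006], [-0.001, 0, 0.006]], delta_rot=[[0, 0, 0], [0, 0, 0], [0, 0, 0]], fingers=[0, 0, 0])

```text
t: 9.6
ee_pos: [0.5458, 0.0701, 0.374]
eef_rot: [[-0.916, -0.401, 0.0], [-0.401, 0.916, 0.0], [-0.0, 0.0, -1.0]]
wrist_force: [0.4, 1.9, 1.7]
opening: 0.0483
gripper_force: 15.0
```

Emit:
jog_arm(slide=[[-0.0005, 0, 0.003], [-0.001, 0, 0.005], [-0.001, 0, 0.005]], delta_rot=[[0, 0, 0], [0, 0, 0], [0, 0, 0]], fingers=[0, 0, 0])

```text
t: 9.98
ee_pos: [0.5459, 0.0701, 0.3732]
eef_rot: [[-0.916, -0.401, 0.0], [-0.401, 0.916, 0.0], [-0.0, -0.0, -1.0]]
wrist_force: [-0.5, 1.7, 5.8]
opening: 0.0482
gripper_force: 15.0
```

```bash
python3 - <<'E'
from h import *
print(case()[:2]); save('wrist','wrist5.png')
a=cv2.imread('pics/wrist5.png')[150:280,230:410]
cv2.imwrite('pics/c5.png',cv2.convertScaleAbs(cv2.resize(a,None,fx=4,fy=4,interpolation=cv2.INTER_CUBIC),alpha=1.3,beta=15))
from fit import model
c=np.load('pics/wrist5.png.npz')
p=np.load('p.npy').copy(); p[3]=1.85
for f in(-.2,-.25,-.3,-.32,-.35,-.4):
    p[4]=f; W,lev,leg=model(p)
    q=c['mtx']@(c['R']@leg(.0778,0)+c['t']); print(f,(q[:2]/q[2]).round(1), leg(.0778,0)[2])
E
```

```text
(array([-6.15441930e+01, -1.26176823e-02,  3.73171234e+02]), array([0.27085717, 1.77658117, 5.75643488]))
-0.2 [322.7 218.9] 0.1993149831373013
-0.25 [322.7 218.3] 0.19552342904315517
-0.3 [322.6 218.1] 0.19177998499490484
-0.32 [322.6 218.2] 0.1902981786572231
-0.35 [322.6 218.3] 0.18809400765312295
-0.4 [322.5 218.8] 0.18447471004154406
```

View pics/c5.png

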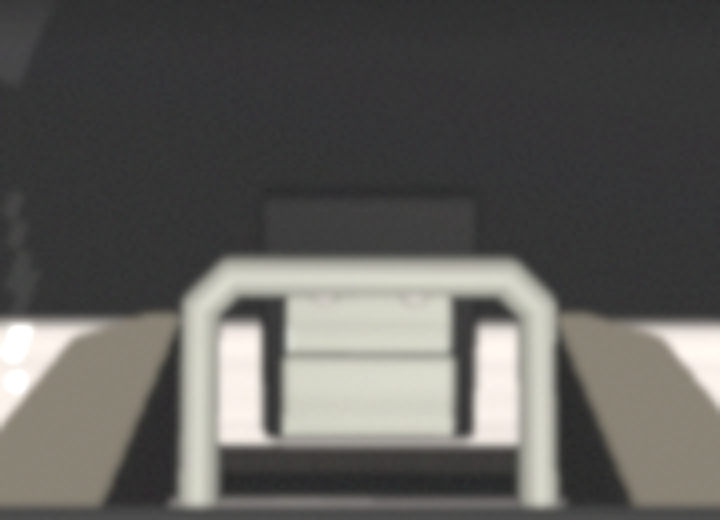

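The foot is felt at TCP z of about 373.3 mm (5.8 N). The keeper's lip edge is at crop row 350, with the foot in front of it. I'll raise about 1 mm and draw back.

Emit:
jog_arm(slide=[[0, 0, -0.005], [0, 0, -0.005], [-0.006, 0, -0.005], [-0.012, 0, -0.005], [-0.018, 0, -0.0045], [-0.024, 0, -0.0045], [-0.024, 0, -0.0045]], delta_rot=[[0, 0, 0], [0, 0, 0], [0, 0, 0], [0, 0, 0], [0, 0, 0], [0, 0, 0], [0, 0, 0]], fingers=[0, 0, 0, 0, 0, 0, 0])

```text
t: 10.9
ee_pos: [0.5516, 0.0726, 0.3739]
eef_rot: [[-0.916, -0.401, 0.0], [-0.401, 0.916, 0.0], [-0.0, -0.0, -1.0]]
wrist_force: [-1.1, 1.7, 0.1]
opening: 0.048
gripper_force: 15.0
```

```bash
python3 - <<'E'
from h import *
print(case()[:2])
E
```

```text
(array([-5.53582410e+01, -7.05301341e-03,  3.73894504e+02]), array([-0.34551162,  2.04930608,  0.13360539]))
```

Emit:
jog_arm(slide=[[-0.004, 0, 0], [-0.008, 0, 0.0005], [-0.012, 0, 0.0005], [-0.012, 0, 0.0005]], delta_rot=[[0, 0, 0], [0, 0, 0], [0, 0, 0], [0, 0, 0]], fingers=[0, 0, 0, 0])

```text
t: 11.4
ee_pos: [0.5543, 0.0738, 0.3737]
eef_rot: [[-0.916, -0.401, 0.0], [-0.401, 0.916, 0.0], [-0.0, 0.0, -1.0]]
wrist_force: [-1.1, 0.1, 0.9]
opening: 0.0485
gripper_force: 15.0
```

```bash
python3 - <<'E'
from h import *
print(case()[:2])
E
```

```text
(array([-5.24497002e+01,  3.39460706e-04,  3.73719207e+02]), array([-0.94351411,  0.5667913 ,  0.89479913]))
```

Emit:
jog_arm(slide=[[-0.004, 0, 0], [-0.008, 0, 0.0005], [-0.008, 0, 0.0005]], delta_rot=[[0, 0, 0], [0, 0, 0], [0, 0, 0]], fingers=[0, 0, 0])

```text
t: 11.78
ee_pos: [0.5561, 0.0746, 0.3735]
eef_rot: [[-0.916, -0.401, -0.0], [-0.401, 0.916, 0.0], [0.0, 0.0, -1.0]]
wrist_force: [-1.3, 0.3, -0.9]
opening: 0.0484
gripper_force: 15.0
```

```bash
python3 - <<'E'
from h import *
print(case()[:2])
E
```

```text
(array([-5.04705432e+01,  1.20973378e-02,  3.73523731e+02]), array([-1.06359287,  0.78494275, -0.85828438]))
```

Emit:
jog_arm(slide=[[-0.004, 0, 0], [-0.006, 0, 0], [-0.006, 0, 0]], delta_rot=[[0, 0, 0], [0, 0, 0], [0, 0, 0]], fingers=[0, 0, 0])

```text
t: 12.15
ee_pos: [0.5574, 0.0751, 0.3735]
eef_rot: [[-0.916, -0.401, -0.0], [-0.401, 0.916, -0.0], [0.0, 0.0, -1.0]]
wrist_force: [-2.3, 0.3, -1.1]
opening: 0.0483
gripper_force: 15.0
```

Emit:
jog_arm(slide=[[-0.004, 0, 0], [-0.006, 0, 0], [-0.006, 0, 0]], delta_rot=[[0, 0, 0], [0, 0, 0], [0, 0, 0]], fingers=[0, 0, 0])

```text
t: 12.52
ee_pos: [0.5588, 0.0757, 0.3735]
eef_rot: [[-0.916, -0.401, -0.0], [-0.401, 0.916, -0.0], [0.0, 0.0, -1.0]]
wrist_force: [-3.7, -0.1, -1.5]
opening: 0.0481
gripper_force: 15.0
```

```bash
python3 - <<'E'
from h import *
print(case()[:2])
E
```

```text
(array([-4.75244174e+01, -1.32668527e-03,  3.73513872e+02]), array([-3.49293811,  1.36500332, -1.54952471]))
```

Emit:
jog_arm(slide=[[-0.003, 0, 0], [-0.003, 0, 0], [-0.003, 0, 0]], delta_rot=[[0, 0, 0], [0, 0, 0], [0, 0, 0]], fingers=[0, 0, 0])

```text
t: 12.9
ee_pos: [0.5594, 0.076, 0.3734]
eef_rot: [[-0.916, -0.401, -0.001], [-0.401, 0.916, -0.0], [0.001, 0.0, -1.0]]
wrist_force: [-5.7, -0.7, -3.1]
opening: 0.0482
gripper_force: 15.0
```

Emit:
jog_arm(slide=[[-0.003, 0, 0], [-0.003, 0, 0], [-0.003, 0, 0]], delta_rot=[[0, 0, 0], [0, 0, 0], [0, 0, 0]], fingers=[0, 0, 0])

```text
t: 13.28
ee_pos: [0.5599, 0.0762, 0.3734]
eef_rot: [[-0.916, -0.401, -0.001], [-0.401, 0.916, -0.0], [0.002, 0.0, -1.0]]
wrist_force: [-7.6, -2.7, -1.7]
opening: 0.0484
gripper_force: 15.0
```

Emit:
jog_arm(slide=[[-0.003, 0, 0], [-0.003, 0, 0], [-0.003, 0, 0]], delta_rot=[[0, 0, 0], [0, 0, 0], [0, 0, 0]], fingers=[0, 0, 0])

```text
t: 13.65
ee_pos: [0.5605, 0.0765, 0.3733]
eef_rot: [[-0.916, -0.401, -0.002], [-0.401, 0.916, -0.001], [0.002, 0.0, -1.0]]
wrist_force: [-9.0, -2.7, -1.3]
opening: 0.048
gripper_force: 15.0
```

Emit:
jog_arm(slide=[[-0.002, 0, 0], [-0.002, 0, 0], [-0.002, 0, 0]], delta_rot=[[0, 0, 0], [0, 0, 0], [0, 0, 0]], fingers=[0, 0, 0])

```text
t: 14.02
ee_pos: [0.5609, 0.0766, 0.3733]
eef_rot: [[-0.916, -0.401, -0.002], [-0.401, 0.916, -0.001], [0.003, 0.0, -1.0]]
wrist_force: [-11.2, -3.6, -1.1]
opening: 0.0481
gripper_force: 15.0
```

```bash
python3 - <<'E'
from h import *
print(case()[:2]); save('wrist','wrist6.png')
a=cv2.imread('pics/wrist6.png')[150:280,230:410]
cv2.imwrite('pics/c6.png',cv2.convertScaleAbs(cv2.resize(a,None,fx=4,fy=4,interpolation=cv2.INTER_CUBIC),alpha=1.3,beta=15))
E
```

```text
(array([-4.52090172e+01,  3.99080047e-03,  3.73287432e+02]), array([-11.75081785,   1.13831654,  -1.05377292]))
```

View pics/c6.png

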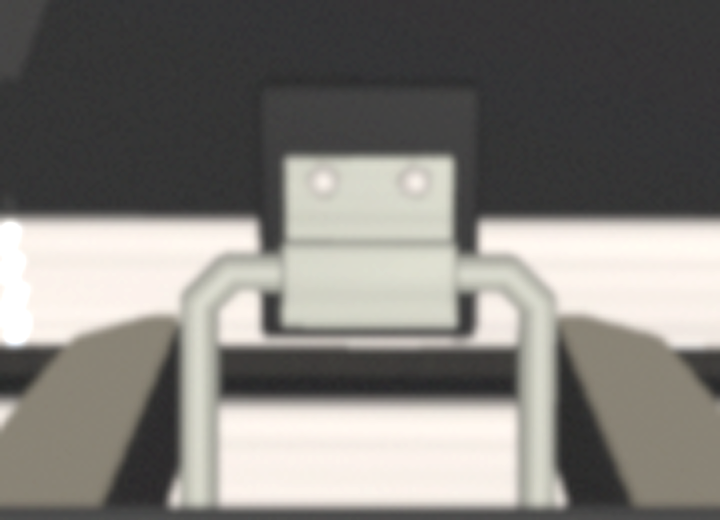

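The bar shows on both sides of the keeper at crop row 272, under the lip (edge at 242), with 11.7 N of pull. It is hooked and bearing. I'll release and lift clear.

Emit:
jog_arm(slide=[[0, 0, 0], [0, 0, 0], [0, 0, 0], [0, 0, 0], [0, 0, -0.06], [0, 0, -0.16], [0, 0, -0.24], [0, 0, -0.24]], delta_rot=[[0, 0, 0], [0, 0, 0], [0, 0, 0], [0, 0, 0], [0, 0, 0], [0, 0, 0], [0, 0, 0], [0, 0, 0]], fingers=[0, 0.2, 0.4, 0.6, 0.6, 0.6, 0.6, 0.6])

```text
t: 15.08
ee_pos: [0.5613, 0.0769, 0.4357]
eef_rot: [[-0.916, -0.401, 0.003], [-0.401, 0.916, 0.0], [-0.003, -0.001, -1.0]]
wrist_force: [-0.1, 0.3, 0.4]
opening: 0.0744
gripper_force: 0.0
```

```bash
python3 - <<'E'
from h import *
print(case()[:2]); save('wrist','wrist7.png')
im=cv2.imread('pics/wrist7.png'); a=im[120:300,230:410]
cv2.imwrite('pics/c7.png',cv2.convertScaleAbs(cv2.resize(a,None,fx=3.2,fy=3.2,interpolation=cv2.INTER_CUBIC),alpha=1.3,beta=15))
from fit import model
c=np.load('pics/wrist7.png.npz'); p=np.load('p.npy').copy()
for q in (.6,.7,.74,.8,.9,1.0):
    p[3]=q; W,lev,leg=model(p); o=[]
    for P in (W(*lev(.056,.0085)),W(*lev(.0,.008)),W(-.065,0,.1925)):
        h=c['mtx']@(c['R']@P+c['t']); o+=list((h[:2]/h[2]-[230,120])*3.2)
    print(q,np.round(o))
E
```

```text
(array([-4.47452159e+01,  4.24231471e-02,  4.35692927e+02]), array([0.0800619 , 0.31746904, 0.41809625]))
0.6 [293. 765. 294. 486. 296. 210.]
0.7 [294. 762. 294. 482. 296. 210.]
0.74 [294. 760. 294. 481. 296. 210.]
0.8 [294. 755. 294. 479. 296. 210.]
0.9 [294. 745. 294. 475. 296. 210.]
1.0 [294. 732. 294. 472. 296. 210.]
```

View pics/c7.png

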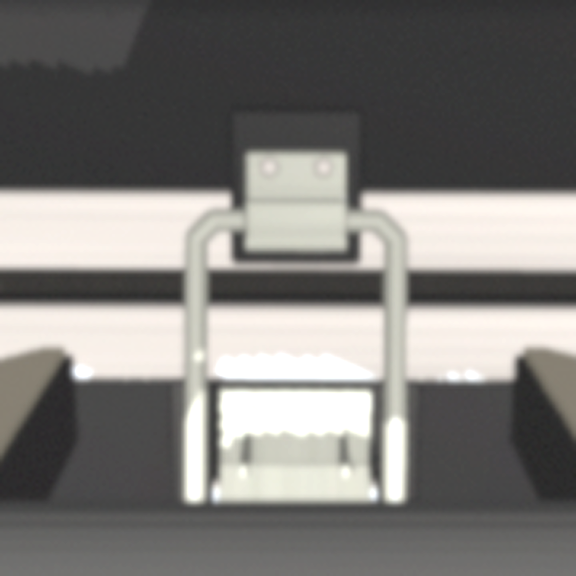

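Still hooked: the bar is at crop row 220 on both sides of the keeper. I'll close the fingers and move above the lever face.

Emit:
jog_arm(slide=[[0, 0, -0.06], [0, 0, -0.08], [-0.1, 0, -0.08], [-0.2, 0, -0.08], [-0.245, 0, -0.08], [-0.245, 0, -0.08], [-0.245, 0, -0.08], [-0.245, 0, -0.08]], delta_rot=[[0, 0, 0], [0, 0, 0], [0, 0, 0], [0, 0, 0], [0, 0, 0], [0, 0, 0], [0, 0, 0], [0, 0, 0]], fingers=[-1, -1, -1, -1, -1, -1, -1, -1])

```text
t: 16.12
ee_pos: [0.6169, 0.1011, 0.454]
eef_rot: [[-0.916, -0.401, 0.0], [-0.401, 0.916, 0.0], [-0.0, -0.0, -1.0]]
wrist_force: [0.1, 0.1, -0.0]
opening: 0.0012
gripper_force: 0.0
```

```bash
python3 - <<'E'
from h import *
t,f,o=case(); print(t,f,o['opening'])
E
```

```text
[1.59049348e+01 3.00693021e-01 4.53983834e+02] [ 0.17459909  0.07674899 -0.01531382] 0.001244237525574914
```

Emit:
jog_arm(slide=[[0, 0, 0.03], [0, 0, 0.06], [0, 0, 0.09], [0, 0, 0.11], [0, 0, 0.12], [0, 0, 0.128], [0, 0, 0.136], [0, 0, 0.136]], delta_rot=[[0, 0, 0], [0, 0, 0], [0, 0, 0], [0, 0, 0], [0, 0, 0], [0, 0, 0], [0, 0, 0], [0, 0, 0]], fingers=[-1, -1, -1, -1, -1, -1, -1, -1])

```text
t: 17.12
ee_pos: [0.6174, 0.1014, 0.4197]
eef_rot: [[-0.916, -0.401, 0.0], [-0.401, 0.916, -0.0], [-0.0, -0.0, -1.0]]
wrist_force: [-1.5, -0.1, 3.2]
opening: 0.0004
gripper_force: 1.0
```

Emit:
jog_arm(slide=[[0, 0, 0.004], [0, 0, 0.008], [0, 0, 0.012], [0, 0, 0.016], [0, 0, 0.016]], delta_rot=[[0, 0, 0], [0, 0, 0], [0, 0, 0], [0, 0, 0], [0, 0, 0]], fingers=[-1, -1, -1, -1, -1])

```text
t: 17.75
ee_pos: [0.6174, 0.1014, 0.4156]
eef_rot: [[-0.916, -0.401, -0.0], [-0.401, 0.916, 0.0], [0.0, 0.0, -1.0]]
wrist_force: [-0.3, 0.8, 3.5]
opening: 0.0003
gripper_force: 1.5
```

Emit:
jog_arm(slide=[[-0.012, 0, 0.005], [-0.024, 0, 0.01], [-0.034, 0, 0.014], [-0.043, 0, 0.019], [-0.05, 0, 0.025], [-0.05, 0, 0.025]], delta_rot=[[0, 0, 0], [0, 0, 0], [0, 0, 0], [0, 0, 0], [0, 0, 0], [0, 0, 0]], fingers=[-1, -1, -1, -1, -1, -1])

```text
t: 18.5
ee_pos: [0.629, 0.1065, 0.4092]
eef_rot: [[-0.916, -0.401, 0.0], [-0.401, 0.916, 0.0], [-0.0, 0.0, -1.0]]
wrist_force: [-0.8, 0.5, -0.2]
opening: 0.0005
gripper_force: 0.3
```

```bash
python3 - <<'E'
from h import *
print(case()[:2])
E
```

```text
(array([2.91272518e+01, 3.71376138e-01, 4.09226798e+02]), array([-0.51636857,  0.76546095, -0.21984528]))
```

Emit:
jog_arm(slide=[[-0.003, 0, 0.004], [-0.006, 0, 0.008], [-0.009, 0, 0.012], [-0.009, 0, 0.012]], delta_rot=[[0, 0, 0], [0, 0, 0], [0, 0, 0], [0, 0, 0]], fingers=[-1, -1, -1, -1])

```text
t: 19.0
ee_pos: [0.631, 0.1074, 0.4063]
eef_rot: [[-0.916, -0.401, 0.0], [-0.401, 0.916, 0.0], [-0.0, 0.0, -1.0]]
wrist_force: [-1.1, 0.2, 0.7]
opening: 0.0005
gripper_force: 0.4
```

Emit:
jog_arm(slide=[[-0.003, 0, 0.004], [-0.006, 0, 0.008], [-0.007, 0, 0.012], [-0.007, 0, 0.012]], delta_rot=[[0, 0, 0], [0, 0, 0], [0, 0, 0], [0, 0, 0]], fingers=[-1, -1, -1, -1])

```text
t: 19.5
ee_pos: [0.6326, 0.1081, 0.4033]
eef_rot: [[-0.916, -0.401, 0.0], [-0.401, 0.916, 0.0], [-0.0, 0.0, -1.0]]
wrist_force: [-0.4, 0.0, 0.2]
opening: 0.0003
gripper_force: 0.2
```

Emit:
jog_arm(slide=[[-0.003, 0, 0.004], [-0.005, 0, 0.008], [-0.007, 0, 0.012], [-0.009, 0, 0.016], [-0.009, 0, 0.016]], delta_rot=[[0, 0, 0], [0, 0, 0], [0, 0, 0], [0, 0, 0], [0, 0, 0]], fingers=[-1, -1, -1, -1, -1])

```text
t: 20.12
ee_pos: [0.6346, 0.1089, 0.3992]
eef_rot: [[-0.916, -0.401, -0.0], [-0.401, 0.916, 0.0], [0.0, 0.0, -1.0]]
wrist_force: [0.2, 0.3, -1.0]
opening: 0.0
gripper_force: 0.0
```

Emit:
jog_arm(slide=[[-0.002, 0, 0.004], [-0.003, 0, 0.008], [-0.004, 0, 0.012], [-0.005, 0, 0.016], [-0.005, 0, 0.016]], delta_rot=[[0, 0, 0], [0, 0, 0], [0, 0, 0], [0, 0, 0], [0, 0, 0]], fingers=[-1, -1, -1, -1, -1])

```text
t: 20.75
ee_pos: [0.6357, 0.1094, 0.3952]
eef_rot: [[-0.916, -0.401, -0.0], [-0.401, 0.916, 0.0], [0.0, 0.0, -1.0]]
wrist_force: [-0.3, -0.8, -0.1]
opening: 0.0005
gripper_force: 0.0
```

```bash
python3 - <<'E'
from h import *
print(case()[:2])
E
```

```text
(array([ 36.48318846,   0.4456654 , 395.24555504]), array([-0.58013659, -0.61854542, -0.06883798]))
```

Emit:
jog_arm(slide=[[0, 0, 0.004], [0, 0, 0.008], [0, 0, 0.012], [0, 0, 0.012]], delta_rot=[[0, 0, 0], [0, 0, 0], [0, 0, 0], [0, 0, 0]], fingers=[-1, -1, -1, -1])

```text
t: 21.25
ee_pos: [0.6357, 0.1094, 0.3922]
eef_rot: [[-0.916, -0.401, -0.0], [-0.401, 0.916, -0.0], [0.0, 0.0, -1.0]]
wrist_force: [-0.4, 0.5, 0.5]
opening: 0.0007
gripper_force: 0.0
```

Emit:
jog_arm(slide=[[0, 0, 0.002], [0, 0, 0.004], [0, 0, 0.004]], delta_rot=[[0, 0, 0], [0, 0, 0], [0, 0, 0]], fingers=[-1, -1, -1])

```text
t: 21.62
ee_pos: [0.6357, 0.1094, 0.3914]
eef_rot: [[-0.916, -0.401, 0.0], [-0.401, 0.916, -0.0], [-0.0, -0.0, -1.0]]
wrist_force: [1.1, 0.4, 0.6]
opening: 0.0
gripper_force: 0.0
```

Emit:
jog_arm(slide=[[0, 0, 0.002], [0, 0, 0.004], [0, 0, 0.004]], delta_rot=[[0, 0, 0], [0, 0, 0], [0, 0, 0]], fingers=[-1, -1, -1])

```text
t: 22.0
ee_pos: [0.6356, 0.1094, 0.3913]
eef_rot: [[-0.916, -0.401, 0.001], [-0.401, 0.916, 0.0], [-0.001, -0.0, -1.0]]
wrist_force: [-2.3, -1.1, 6.8]
opening: 0.001
gripper_force: 3.6
```

Emit:
jog_arm(slide=[[0, 0, 0.002], [0, 0, 0.004], [0, 0, 0.004]], delta_rot=[[0, 0, 0], [0, 0, 0], [0, 0, 0]], fingers=[-1, -1, -1])

```text
t: 22.38
ee_pos: [0.6355, 0.1094, 0.3912]
eef_rot: [[-0.916, -0.401, 0.002], [-0.401, 0.916, 0.0], [-0.001, -0.001, -1.0]]
wrist_force: [-5.9, -0.3, 13.1]
opening: 0.0005
gripper_force: 6.8
```

The lever is firm on its stop at 205 mm. I'll lift off and check from the same pose as the last hooked view.

Emit:
jog_arm(slide=[[0, 0, -0.06], [0, 0, -0.12], [0.1, 0, -0.178], [0.2, 0, -0.178], [0.325, 0, -0.178], [0.325, 0, -0.178], [0.325, 0, -0.178], [0.325, 0, -0.178]], delta_rot=[[0, 0, 0], [0, 0, 0], [0, 0, 0], [0, 0, 0], [0, 0, 0], [0, 0, 0], [0, 0, 0], [0, 0, 0]], fingers=[-1, -1, -1, -1, -1, -1, -1, -1])

```text
t: 23.38
ee_pos: [0.5619, 0.0771, 0.4338]
eef_rot: [[-0.916, -0.401, -0.0], [-0.401, 0.916, -0.0], [0.0, 0.0, -1.0]]
wrist_force: [-0.1, -0.7, -0.7]
opening: 0.0006
gripper_force: 0.0
```

```bash
python3 - <<'E'
from h import *
t,f,o=case(); print(t,f,o['t']); save('wrist','wrist8.png')
from scipy.ndimage import gaussian_filter1d
for n in (7,8):
    im=cv2.imread(f'pics/wrist{n}.png',0).astype(float); print(n)
    for u in ((275,280),(365,375)): print('edges',u,[int(v) for v in im[170:245,u[0]:u[1]].mean(1)])
    print('loop row across bar x=302', [int(v) for v in im[175:200,300:304].mean(1)],'keeper',[int(v) for v in im[160:205,318:328].mean(1)])
    print('row 230', [int(v) for v in im[228:232,285:365].mean(0)[::3]])
E
```

```text
[-4.41479251e+01  2.49584522e-02  4.33806268e+02] [-0.39763784 -0.5551852  -0.72756262] 23.375
7
edges (275, 280) [29, 29, 29, 29, 29, 29, 28, 32, 51, 88, 129, 157, 171, 176, 177, 176, 174, 172, 172, 173, 174, 174, 174, 174, 174, 174, 175, 175, 175, 173, 172, 172, 166, 141, 93, 50, 35, 34, 34, 34, 32, 28, 25, 37, 70, 111, 145, 165, 173, 176, 176, 174, 172, 171, 172, 174, 174, 174, 174, 174, 175, 175, 175, 174, 172, 172, 168, 150, 111, 69, 49, 45, 45, 45, 45]
edges (365, 375) [29, 29, 29, 30, 29, 29, 30, 31, 42, 74, 116, 151, 169, 176, 179, 180, 178, 175, 173, 174, 175, 176, 175, 173, 172, 172, 174, 174, 173, 170, 167, 166, 163, 145, 105, 62, 38, 34, 33, 33, 33, 29, 25, 30, 54, 91, 130, 157, 171, 177, 179, 178, 176, 173, 173, 174, 175, 174, 172, 172, 171, 172, 173, 172, 169, 169, 174, 174, 151, 101, 56, 44, 43, 43, 43]
loop row across bar x=302 [29, 29, 30, 39, 60, 85, 105, 114, 116, 113, 113, 122, 135, 144, 144, 135, 122, 116, 116, 117, 118, 119, 120, 119, 118] keeper [40, 39, 39, 39, 39, 42, 60, 95, 129, 147, 151, 151, 152, 152, 152, 152, 152, 150, 148, 147, 145, 138, 131, 137, 148,
[... 774 characters left out ...]
75, 173, 171, 169, 164, 142, 97, 53, 36, 33, 31, 26, 27, 47, 84, 126, 158, 174, 180, 183, 182, 180, 177, 176, 177, 179, 178, 177, 175, 175, 176, 177, 176, 173, 171, 169, 164, 143, 100, 59, 45, 41, 36]
loop row across bar x=302 [31, 31, 30, 30, 30, 30, 32, 41, 59, 77, 88, 94, 96, 96, 96, 102, 116, 133, 145, 150, 143, 131, 117, 104, 96] keeper [39, 40, 40, 40, 40, 39, 39, 39, 40, 44, 68, 108, 140, 152, 153, 153, 153, 154, 154, 153, 153, 152, 150, 149, 149, 144, 135, 137, 148, 155, 157, 158, 157, 156, 154, 151, 150, 150, 152, 153, 148, 134, 105, 67, 48]
row 230 [177, 170, 182, 154, 175, 170, 160, 143, 124, 109, 108, 124, 154, 139, 108, 108, 119, 139, 156, 168, 174, 159, 134, 141, 170, 177, 177]
```

The gap has shrunk from 10.7 to 8.0 px, so the cover is drawn in by about 2.4 mm. The bar is in the keeper, the lever is flat and the robot is clear. I'll hand in.

```bash
python3 -c "
from cell import ticket; print(ticket.close_job())"
```

```text
the job is handed in; nothing more can be done
None
```

I handed the job in with the loop hooked under the keeper, the lever flat on its stop and the cover drawn in about 2.4 mm; the hand-in returned no verdict. Peak readings were about 12 N on the loop against the keeper and 13 N on the lever, and the arm came nowhere near the lamp, tape or screwdriver.

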